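Roll the bearing up into the seat of the rack

TASK

With a fingertip, push the steel ball bearing up its sloped gutter until it has rolled over the yellow ridge and sits between the ridge and the red stop, then take the hand away so that it stays there and does not roll back. Do not pick the bearing up, and leave the brass bushing in the neighbouring gutter and the other things on the bench where they are.

Things in the scene. Friction and masses are not known exactly. Their poses are not given: they have to be found in the camera images.
- rack: Blue steel bearing rack, fixed to the bench: a base plate 300 x 200 x 6 mm carrying two parallel aluminium gutters that rise at 9 degrees, and beside them a shallow tray with low rims. Origin on the bench surface under the middle of the two gutters' length; x points horizontally uphill along the gutters, z up; the tray lies on its -y side.
- trough: The two gutters, as a frame tilted with them: x uphill (9 degrees above level), y across, z square to the floor; origin on the floor surface, midway between the gutters, at the low end. Centre lines at y = +34 and -34 mm; each gutter 27 mm wide inside, side walls 4 mm thick, 10 mm high; 33 mm free between the gutters. A black bar 8 mm high (x = -12 to 0 mm) closes the low end.
- ridge (a point): Top of the yellow ridges, midway between the gutters: a ridge 4 mm high crosses each gutter floor at trough x = 165 mm. Short of it a roller rolls back down to the black bar; beyond it the roller drops into a seat with its centre at trough x = 181 to 185 mm and stays by itself.
- top_stop (a point): Middle of the top edge of the red stop plate's face: the plate stands across both gutters, its face at trough x = 216 mm, its top 43 mm above the gutter floor.
- bearing_center (a point): Centre of the steel ball bearing: a silver roller with dark rings on its faces, 62 mm in diameter, 24 mm wide, 0.2 to 0.4 kg, oiled (friction about 0.3). It stands on its rim in one of the two gutters (which one varies), axle across, against the black bar: centre at trough x = 21 mm, 31 mm above the floor. A push of a few newtons takes it up and over the ridge.
- bushing_center (a point): Centre of the brass bushing: a brass-coloured roller of the same size, 62 mm in diameter and 24 mm wide, resting at the low end of the other gutter. To be left there.
- socket: Steel wrench socket, 32 mm in diameter and 50 mm tall, standing loose in the rack's tray; origin at the centre of its underside. Bystander.
- spray: Silver metal can with a blue band, 62 mm in diameter, 190 mm tall, standing to the robot's right; origin at the centre of its underside. Bystander.
- housing: Aluminium turbocharger housing, about 124 mm in diameter and 78 mm tall, with a side outlet reaching 120 mm out along its +y; far right; origin at the centre of its underside. Bystander.
- flange: Dark steel flange plate 110 x 70 x 10 mm with three holes, lying to the left; origin at the centre of its underside. Bystander.
- torch: Teal inspection torch 132 x 44 x 26 mm, lying far left; origin at the centre of the underside of its grip. Bystander.
- wrench: Steel wrench 180 mm long, lying beyond the rack, its length roughly along world y; origin near its middle. Bystander.
There are look-alikes about, which are no part of the job. There is more than one size of the part that bears bushing_center; the job needs the smallest.

How it is judged:
At the end, for the whole second after the job is handed in: The bearing is at rest on the floor of its own gutter, in the seat between the yellow ridge and the red stop: its centre 177 to 190 mm up the gutter, 28 to 35 mm above the floor and within 8 mm of the gutter's centre line. The brass bushing is still at the low end of its gutter (centre below 36 mm) (x of bearing_center in the frame of trough between 0.177 and 0.19 m and z of bearing_center in the frame of trough between 0.028 and 0.035 m and (y of bearing_center in the frame of trough between 0.026 and 0.042 m or y of bearing_center in the frame of trough between -0.042 and -0.026 m) and linear speed of bearing below 0.02 m/s and x of bushing_center in the frame of trough below 0.036 m); the robot touches nothing.
It fails at once if the bearing is lifted out of its gutter (more than 12 mm off the floor) (z of bearing_center in the frame of trough above 0.043 m).
It fails at once if the brass bushing is moved more than 15 mm (distance of bushing_center from where it was at the start of the episode above 0.015 m).
It fails at once if the socket, metal can, turbo housing, flange, torch or wrench is moved more than 20 mm (distance of any of socket, spray, housing, flange, torch, wrench from where it was at the start of the episode above 0.02 m).
It also fails if it takes over 34 s, if anything falls off the work surface, if the arm or the gripper's body presses on something with over 40 N, if the wrist force passes 120 N, or if a joint passes its speed limit or range.

ROBOT

A 6-joint arm with a two-finger parallel gripper is mounted at the origin on the work surface. World frame = base frame: x ahead of the robot, y to its left, z up, the work surface at z = 0. Lengths are in m, angles in rad, forces in N, time in s.
With the tool pointing down it reaches from about 0.35 to 0.875 m from the base axis. Payload 4.2 kg.
Tool frame: the origin (TCP) lies midway between the tips of the shut fingers; the grasp point (between the pads) lies 19 mm behind it; z points along the fingers, x is the direction in which the jaws open and shut, and the axes are right-handed (so a half turn about z gives the same grasp; the last joint's range is limited). The gripper opens to 85 mm and grips with 20 to 120 N. Pads are 22 mm wide; open, the fingers measure 114 mm over their backs; the gripper's body (76 mm by 85 mm) begins 54 mm behind the grasp point. The pads swing forward as they close: fully open they stand 13 mm farther back than shut.
Start: joints at [1.549, 0.385, 0.008, 0, -1.194, -0.259], TCP at [0.173, 0.601, 0.231] pointing down, gripper open.
Joint ranges: [-3.14, 3.14], [-1.21, 2.06], [-1.07, 1.41], [-3.16, 2.05], [-2.99, -0.16], [-3.1, 3.1]. Speed limits (rad/s): [2.79, 2.79, 3.14, 3.14, 3.14, 3.14].

INTERFACE

Orientations are given as a rotation vector (axis times angle).
In Python, from workcell import manip gives the robot as it stands.
- The arm moves only by the tool send_rows, never from a script. Its argument "series" is a list of rows, each a list of 6 numbers: the shift along the tool's x, y, z in m, then the turn, a rotation vector about the tool's x, y, z in rad. A call has exactly 10 rows; each row is the pose to reach, as a shift and turn from the pose commanded when the call began, along the tool's axes at that moment; what a row does not reach only later rows make up. A row lasts 1/10 s, in which the tool goes at most 50 mm and 8.59 degrees, less where a joint would pass 70% of its speed; a pose out of reach is approached as far as the arm can. A call with a gripper value outside its range is refused whole. "grip" is the finger opening in m, from 0 to 0.0854, set as the call begins (left out, the last holds). The fingers move at their own pace and stop on an object; "force" is the grip in N (left out, the last holds). Time passes only in rows, so rows that repeat a pose let the fingers close, or fill a call up. It gives the time, the measured TCP pose, the force and the opening at its end, in the units of the state.
- manip.read_state(): the state, without advancing time (a new reading comes with each control period).
- manip.snapshot(name): name is "scene" or "side" or "wrist"; returns a dict with "frame" (420x560x3 uint8, red, green, blue), "fx", "fy", "cx", "cy" (pixels), "R" (3x3) and "t" (3): a world point X has camera coordinates R X + t; the wrist camera has in their place "hand_eye" (4x4, takes a point from camera to tool coordinates, whose origin is the TCP and whose axes are the tool frame's). Camera axes: x right, y down, z forward; pixel columns grow to the right and rows downward; lengths in m; the calibration is good to about 2 mm. A picture is of the moment at which its call begins: read the wrist's pose just before it. There is no depth.
- manip.sign_off(): hands the job in, once; it reports no verdict.
The state is a dict: "time": time; "joint_pos": joint angles; "joint_velocities": joint speeds; "joint_torque": joint torques, N m; "eef_pos": TCP position; "tcp_rot": TCP orientation; "contact_force": force on the tool from outside, world axes, zero at the start; "ft_torque": the same for the moment, N m; "opening": finger opening in m.
Only numpy, scipy, OpenCV 4.12 (cv2) and the standard library are available. Lean on these libraries where they do the work, as an engineer would, in place of code of your own. Each camera call takes 0.05 s, during which the arm holds its last target. There are 200 camera calls.

## Working session

There is one attempt and no reset: what is moved stays moved. The work goes in short steps, Python scripts to look and compute and a tool call to move; the robot and the scene stay as the last step left them, time stands still between calls to the robot, and variables do not carry over. Pictures are saved under pics/ and viewed, about 8 in all and at most 12, crops included, and the job is handed in when it is done.

Besides the shell and the picture viewer there is one more tool, called after "Emit:" as a command line: name --pt "numbers of a row" for each row, then --argument value for the rest. send_rows: Moves the arm, as the interface text tells. Its arguments: {"type":"object","properties":{"series":{"type":"array","items":{"type":"array","items":{"type":"number"}}},"grip":{"type":"number"},"force":{"type":"number"}},"required":["series"]}

```bash
mkdir -p pics; ls; cat > h.py <<'E'
import numpy as np, cv2
from workcell import manip
from scipy.spatial.transform import Rotation as Ro
def cam(name):
    st=manip.read_state(); s=manip.snapshot(name)
    if name=="wrist":
        T=np.eye(4); T[:3,:3]=Ro.from_rotvec(st["tcp_rot"]).as_matrix(); T[:3,3]=st["eef_pos"]
        W=np.linalg.inv(T@np.array(s["hand_eye"])); s["R"]=W[:3,:3]; s["t"]=W[:3,3]
    s["R"]=np.array(s["R"]); s["t"]=np.array(s["t"]); return s
def save(s,f): cv2.imwrite(f,cv2.cvtColor(s["frame"],cv2.COLOR_RGB2BGR))
def ray(s,u,v):
    d=s["R"].T@np.array([(u-s["cx"])/s["fx"],(v-s["cy"])/s["fy"],1]); return -s["R"].T@s["t"], d/np.linalg.norm(d)
def onz(s,u,v,z):
    o,d=ray(s,u,v); return o+d*(z-o[2])/d[2]
def tri(*obs):
    A=np.zeros((3,3));b=np.zeros(3)
    for s,u,v in obs:
        o,d=ray(s,u,v);P=np.eye(3)-np.outer(d,d);A+=P;b+=P@o
    x=np.linalg.solve(A,b); return x,[np.linalg.norm(np.cross(x-ray(*q)[0],ray(*q)[1])) for q in obs]
def proj(s,X):
    c=s["R"]@np.array(X)+s["t"]; return np.array([s["fx"]*c[0]/c[2]+s["cx"],s["fy"]*c[1]/c[2]+s["cy"]])
E
python3 - <<'E'
from h import *
import pickle
a=cam("scene");b=cam("side");pickle.dump((a,b),open("ab.pkl","wb"))
save(a,"pics/scene.png");save(b,"pics/side.png")
for s in(a,b): print(s["fx"],-s["R"].T@s["t"],s["R"][2])
print(manip.read_state())
E
```

```text
pics
420.43413634660413 [ 1.38281722 -0.2684462   0.79347111] [-0.73004018  0.23508047 -0.6416997 ]
432.5498369901906 [0.28453573 0.73030083 0.91296819] [ 0.27280168 -0.63926638 -0.71896991]
{'time': 0.1, 'joint_pos': array([ 1.54861722e+00,  3.85464936e-01,  6.77462685e-03, -4.17551216e-04,
       -1.19397537e+00, -2.58605592e-01]), 'joint_velocities': array([ 3.89269320e-06, -2.50669455e-04,  3.55625514e-03,  4.86081799e-03,
        1.02089467e-03, -1.33128447e-03]), 'joint_torque': array([-7.46038972e-05, -3.93318522e+01,  1.88930511e+01,  4.19785470e+00,
       -2.54873463e-03,  2.74258397e-06]), 'eef_pos': array([0.17303424, 0.60004105, 0.23034719]), 'tcp_rot': array([ 1.88766290e+00, -2.50941191e+00,  1.92857954e-03]), 'contact_force': array([-0.35515988,  0.98389998,  0.43190873]), 'ft_torque': array([ 0.02267034, -0.02056496,  0.06967589]), 'opening': 0.08549131241481439}
```

View pics/scene.png

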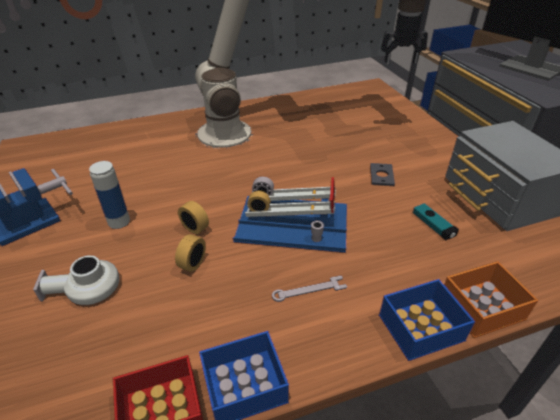

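View pics/side.png

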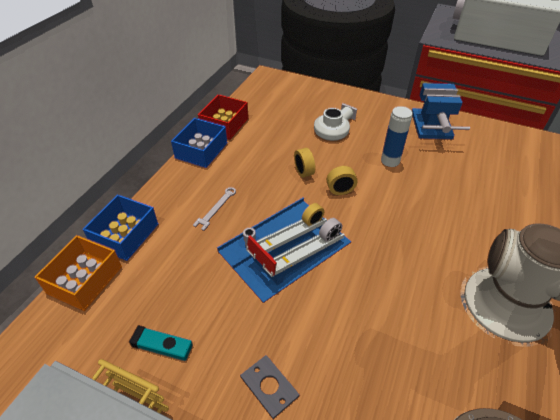

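The scene view shows the rack at about (295,215). The silver roller is at (263,186) and a brass one at (260,202), both at the low ends, with the red stop at (333,193). In the side view the silver roller is at (331,230), the brass one at (313,214) and the red stop at (262,254). There are also two bigger loose brass rollers, at (193,217) and (190,253) in the scene view. These are look-alikes. I'll confirm in one enlarged crop.

```bash
python3 - <<'E'
from h import *
import pickle
a,b=pickle.load(open("ab.pkl","rb"))
A=a["frame"][165:255,225:358];B=b["frame"][190:300,210:355]
A=cv2.resize(A,(798,300) if 0 else None,fx=3,fy=3,interpolation=2);B=cv2.resize(B,None,fx=2.7,fy=2.7,interpolation=2)
H=max(A.shape[0],B.shape[0]);im=np.zeros((H,A.shape[1]+B.shape[1],3),np.uint8);im[:A.shape[0],:A.shape[1]]=A;im[:B.shape[0],A.shape[1]:]=B
print(im.shape);cv2.imwrite("pics/crop.png",im[...,::-1])
for s,n,r in((a,"a",(165,255,225,358)),(b,"b",(190,300,210,355))):
    h=cv2.cvtColor(s["frame"],cv2.COLOR_RGB2HSV);m0=np.zeros(h.shape[:2],np.uint8);m0[r[0]:r[1],r[2]:r[3]]=255
    for k,lo,hi in(("red",(0,150,70),(6,255,255)),("red2",(174,150,70),(180,255,255)),("yel",(18,90,80),(32,255,255)),("blue",(100,120,40),(118,255,255))):
        m=cv2.inRange(h,lo,hi)&m0
        n_,_,st,ce=cv2.connectedComponentsWithStats(m)
        for i in range(1,n_):
            if st[i,4]>8: print(n,k,st[i],ce[i].round(1))
E
```

```text
(297, 791, 3)
a red [330 177   4  31  89] [331.8 191.3]
a yel [248 190  22  21 200] [259.7 197.9]
a yel [313 190   3   4  11] [313.9 191.4]
a yel [311 205   3   5  13] [312.  206.7]
a blue [281 200  20   2  21] [290.7 201. ]
a blue [ 234  204  112   48 3166] [294.5 230.3]
b red [248 236  28  38 410] [261.3 254.3]
b yel [330 190  22   5  52] [339.4 192.1]
b yel [303 203  21  23 223] [311.1 212.3]
b yel [265 239   7   7  24] [267.8 242. ]
b yel [282 256   7   7  27] [285.  259.1]
b blue [253 198  55  42 861] [280.6 219.1]
b blue [269 227  51  30 324] [294.6 242.1]
b blue [ 218  234  133   66 2546] [270.  266.4]
```

View pics/crop.png

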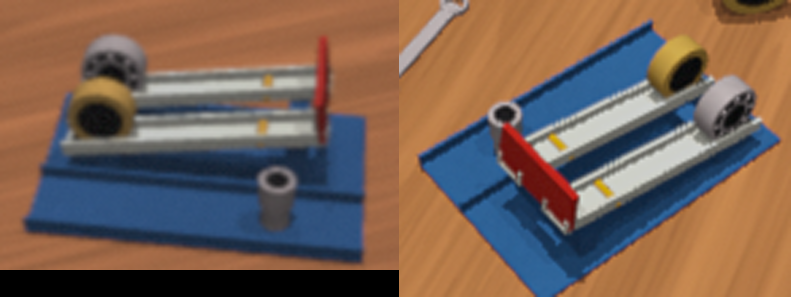

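The crop shows the silver bearing with dark rings in the gutter away from the tray, towards the robot (scene (263,186)). The brass bushing that is to stay is in the tray-side gutter (scene (260,201)). The bigger brass rollers off the rack are the look-alikes. Uphill is towards the red stop, roughly world +y. Next I triangulate.

```bash
python3 - <<'E'
from h import *
import pickle
a,b=pickle.load(open("ab.pkl","rb"))
def P(n,ua,ub):
    x,e=tri((a,*ua),(b,*ub)); print(n,x.round(4),np.round(e,4)); return x
r1=P("ridge+",(313.9,191.4),(285,259.1)); r2=P("ridge-",(312,206.7),(267.8,242))
be=P("bearing",(263.3,185.7),(331.1,229.6)); bu=P("bushing",(259.3,201),(314.5,214.5))
print("ridge gap",np.linalg.norm(r1-r2),"rollers gap",np.linalg.norm(be-bu))
m=(r1+r2)/2;n=(be+bu)/2
print("along",np.linalg.norm((m-n)[:2]),"expect ~",144*np.cos(.157)+27*np.sin(.157))
# model frame: direction across from ridges, uphill from rollers
u=(m-n)[:2];yawA=np.arctan2(u[1],u[0]);w=(r1-r2)[:2];yawB=np.arctan2(-w[0],w[1])+0;print("yaw",np.degrees([yawA,np.arctan2(w[1],w[0])-np.pi/2]))
E
```

```text
ridge+ [0.5219 0.1416 0.0639] [0.0029 0.0029]
ridge- [0.5826 0.1101 0.0636] [0.003 0.003]
bearing [0.4507 0.012  0.0685] [0.001 0.001]
bushing [ 0.5096 -0.0201  0.0663] [0.0005 0.0005]
ridge gap 0.06833086720103851 rollers gap 0.06707889294367912
along 0.14856259754501408 expect ~ 146.45052137674134
yaw [60.96884651 62.54657328]
```

```bash
cat >> h.py <<'E'
U=np.array([.482,.876,0]); BC=np.array([.4507,.012,.067])
def Rt():
    z=np.array([0,0,-1.]);x=-U/np.linalg.norm(U);return np.stack([x,np.cross(z,x),z],1)
def delta(p,st=None):
    st=st or manip.read_state();R=Ro.from_rotvec(st["tcp_rot"]).as_matrix()
    return (R.T@(np.array(p)-st["eef_pos"])).round(4), Ro.from_matrix(R.T@Rt()).as_rotvec().round(4)
E
python3 - <<'E'
from h import *
print(delta([.42,.17,.21]),delta([.419,-.046,.18]))
E
```

```text
(array([ 0.3447, -0.3565,  0.021 ]), array([-0.0003, -0.0019,  0.2221])) (array([ 0.5524, -0.4154,  0.0514]), array([-0.0003, -0.0019,  0.2221]))
```

Emit:
send_rows --pt "0.034 -0.036 0.002 0 0 0.022" --pt "0.068 -0.072 0.004 0 0 0.044" --pt "0.102 -0.107 0.006 0 0 0.066" --pt "0.137 -0.143 0.008 0 0 0.088" --pt "0.171 -0.178 0.01 0 0 0.11" --pt "0.206 -0.214 0.012 0 0 0.133" --pt "0.24 -0.25 0.014 0 0 0.155" --pt "0.275 -0.285 0.016 0 0 0.178" --pt "0.31 -0.32 0.018 0 0 0.2" --pt "0.345 -0.356 0.021 0 0 0.222" --grip 0 --force 30

```text
time: 1.1
eef_pos: [0.4198, 0.1687, 0.2104]
tcp_rot: [-1.598, 2.704, 0.0]
contact_force: [0.9, 0.7, 0.2]
opening: -0.0001
```

```bash
python3 - <<'E'
from h import *
s=manip.read_state();print(s["time"],s["eef_pos"],s["opening"],s["joint_pos"])
print(delta([.419,-.046,.18]))
E
```

```text
1.1 [0.419843   0.16871659 0.21036816] -8.113242571898878e-05 [ 7.43003796e-01  1.06157244e-01 -4.26605675e-01 -9.56821464e-05
 -1.03757318e+00  3.24701903e-01]
(array([ 0.1885, -0.1028,  0.0303]), array([-0.0001,  0.0005, -0.0001]))
```

Emit:
send_rows --pt "0.024 -0.013 0.004 0 0 0" --pt "0.047 -0.026 0.008 0 0 0" --pt "0.071 -0.039 0.012 0 0 0" --pt "0.094 -0.051 0.016 0 0 0" --pt "0.118 -0.064 0.02 0 0 0" --pt "0.141 -0.077 0.024 0 0 0" --pt "0.165 -0.09 0.027 0 0 0" --pt "0.188 -0.103 0.03 0 0 0" --pt "0.188 -0.103 0.03 0 0 0" --pt "0.188 -0.103 0.03 0 0 0"

```text
time: 2.1
eef_pos: [0.4189, -0.0441, 0.1801]
tcp_rot: [1.597, -2.705, -0.0]
contact_force: [0.3, 0.7, -0.9]
opening: 0.0003
```

```bash
python3 - <<'E'
from h import *
w=cam("wrist");b=cam("side");save(w,"pics/w1.png")
import pickle;pickle.dump((w,b),open("wb.pkl","wb"))
s=manip.read_state();print(s["eef_pos"],-w["R"].T@w["t"],proj(w,BC),proj(w,[.5219,.1416,.0639]),proj(w,[.5096,-.0201,.0663]))
print(delta([.419,-.046,.055]))
im=cv2.resize(b["frame"][170:300,210:410],None,fx=3,fy=3,interpolation=2)
o=np.zeros((420,560+600,3),np.uint8)
o[:,:560]=w["frame"];o[:390,560:]=im
o=cv2.resize(o,(798,289),interpolation=cv2.INTER_AREA);cv2.imwrite("pics/w1.png",o[...,::-1])
E
```

```text
[ 0.41921568 -0.04331008  0.18036475] [ 0.48629824 -0.08009282  0.32277047] [203.00987224 207.49291132] [ 18.59124138 206.84450771] [196.24659628 119.43852159]
(array([ 0.0025, -0.0011,  0.1254]), array([-0.0001,  0.0002,  0.0006]))
```

View pics/w1.png

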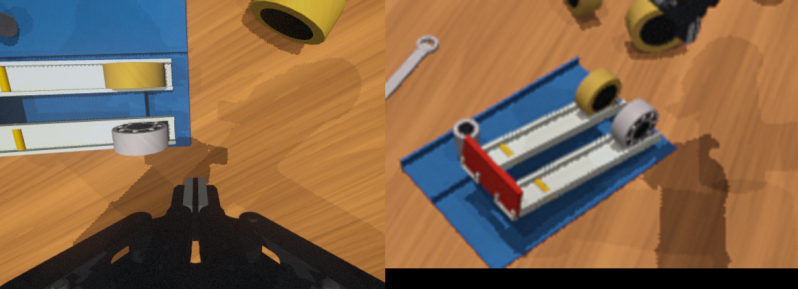

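The wrist view shows the bearing at (203,201) in full-image pixels, against a prediction of (203,207), and the ridge within about 8 px of its prediction. The shut jaws are aligned along the gutter. I now lower the tip behind the bearing.

Emit:
send_rows --pt "0.003 -0.001 0.015 0 0 0" --pt "0.003 -0.001 0.032 0 0 0" --pt "0.003 -0.001 0.05 0 0 0" --pt "0.003 -0.001 0.067 0 0 0" --pt "0.003 -0.001 0.084 0 0 0" --pt "0.003 -0.001 0.1 0 0 0" --pt "0.003 -0.001 0.112 0 0 0" --pt "0.003 -0.001 0.12 0 0 0" --pt "0.003 -0.001 0.122 0 0 0" --pt "0.003 -0.001 0.122 0 0 0"

```text
time: 3.2
eef_pos: [0.4188, -0.0465, 0.0584]
tcp_rot: [1.6, -2.704, 0.0]
contact_force: [0.5, -0.9, 0.2]
opening: -0.0001
```

```bash
python3 - <<'E'
from h import *
s=manip.read_state();print(s["eef_pos"],s["contact_force"])
d=(s["eef_pos"]-BC);print("along",d@U,"lat",d@np.array([-.876,.482,0]))
b=cam("side");cv2.imwrite("pics/s2.png",cv2.resize(b["frame"][150:300,220:420],None,fx=3,fy=3,interpolation=2)[...,::-1])
E
```

```text
[ 0.4187896  -0.04646958  0.05840476] [ 0.4577841  -0.94646913  0.16647679]
along -0.06660016741099832 lat -0.00022882800551097746
```

View pics/s2.png

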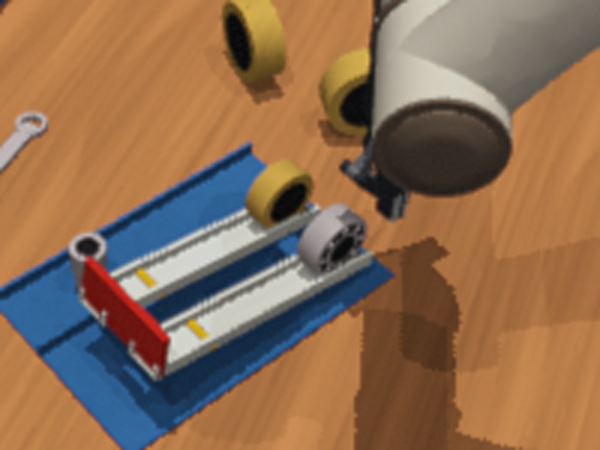

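The side view shows the fingertip (395,205) just downhill of the bearing (333,238), in line with it and clear of everything. I start the push along the slope.

Emit:
send_rows --pt "-0.005 0 -0.001 0 0 0" --pt "-0.01 0 -0.0016 0 0 0" --pt "-0.015 0 -0.0024 0 0 0" --pt "-0.02 0 -0.0032 0 0 0" --pt "-0.025 0 -0.004 0 0 0" --pt "-0.03 0 -0.0048 0 0 0" --pt "-0.035 0 -0.0055 0 0 0" --pt "-0.04 0 -0.0063 0 0 0" --pt "-0.045 0 -0.007 0 0 0" --pt "-0.05 0 -0.008 0 0 0"

```text
time: 4.25
eef_pos: [0.4428, -0.0027, 0.0664]
tcp_rot: [1.599, -2.704, -0.0]
contact_force: [-1.6, -2.9, 3.6]
opening: -0.0005
```

```bash
python3 - <<'E'
from h import *
s=manip.read_state();print(s["eef_pos"],s["contact_force"])
d=(s["eef_pos"]-BC);print("along",d@U,"lat",d@np.array([-.876,.482,0]))
b=cam("side");cv2.imwrite("pics/s3.png",cv2.resize(b["frame"][150:300,220:420],None,fx=3,fy=3,interpolation=2)[...,::-1])
E
```

```text
[ 0.44277145 -0.00272345  0.06636823] [-1.59417325 -2.87414077  3.59778687]
along -0.016719301383363742 lat -0.00015129200743937022
```

View pics/s3.png

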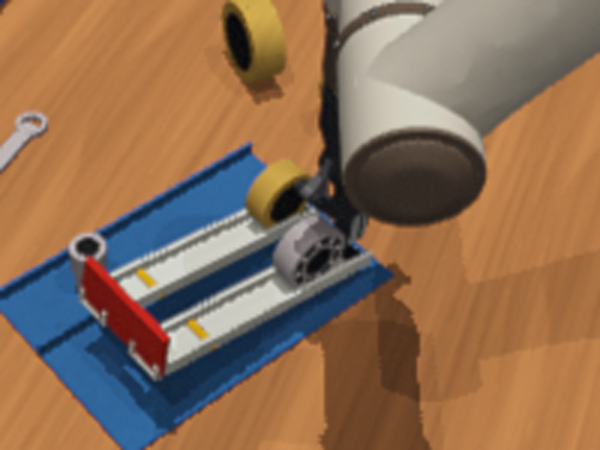

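The side view shows the bearing, now at (310,255), up the gutter by about 27 mm with the finger behind it. The push force is about 3 N. The bushing hasn't moved. I go on.

Emit:
send_rows --pt "-0.005 0 -0.0006 0 0 0" --pt "-0.01 0 -0.0011 0 0 0" --pt "-0.015 0 -0.0017 0 0 0" --pt "-0.02 0 -0.0022 0 0 0" --pt "-0.025 0 -0.0028 0 0 0" --pt "-0.03 0 -0.0033 0 0 0" --pt "-0.035 0 -0.0039 0 0 0" --pt "-0.04 0 -0.0045 0 0 0" --pt "-0.045 0 -0.005 0 0 0" --pt "-0.05 0 -0.0056 0 0 0"

```text
time: 5.3
eef_pos: [0.467, 0.0412, 0.0719]
tcp_rot: [-1.599, 2.704, 0.0]
contact_force: [-1.2, -2.3, 1.9]
opening: -0.0
```

Emit:
send_rows --pt "-0.005 0 -0.0006 0 0 0" --pt "-0.01 0 -0.0014 0 0 0" --pt "-0.015 0 -0.0022 0 0 0" --pt "-0.02 0 -0.003 0 0 0" --pt "-0.025 0 -0.0038 0 0 0" --pt "-0.03 0 -0.0046 0 0 0" --pt "-0.034 0 -0.0053 0 0 0" --pt "-0.038 0 -0.0059 0 0 0" --pt "-0.041 0 -0.0064 0 0 0" --pt "-0.044 0 -0.007 0 0 0"

```text
time: 6.3
eef_pos: [0.488, 0.0795, 0.0789]
tcp_rot: [1.599, -2.704, -0.0]
contact_force: [-1.0, -2.8, 1.6]
opening: -0.0
```

```bash
python3 - <<'E'
from h import *
s=manip.read_state();print(s["time"],s["eef_pos"],s["contact_force"])
d=(s["eef_pos"]-BC);print("along",d@U,"lat",d@np.array([-.876,.482,0]))
b=cam("side");cv2.imwrite("pics/s4.png",cv2.resize(b["frame"][150:300,220:420],None,fx=3,fy=3,interpolation=2)[...,::-1])
E
```

```text
6.3 [0.487983   0.07950293 0.07894652] [-0.97809213 -2.75955015  1.57057226]
along 0.07710297170306375 lat -0.00012350126216446877
```

View pics/s4.png

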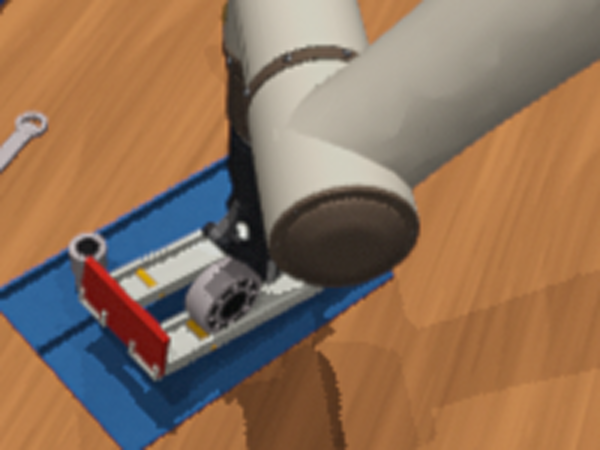

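The bearing (225,295) is just short of the ridge (197,328). Forces are low. I now ease it over slowly.

Emit:
send_rows --pt "-0.002 0 -0.0004 0 0 0" --pt "-0.004 0 -0.0008 0 0 0" --pt "-0.006 0 -0.0014 0 0 0" --pt "-0.008 0 -0.002 0 0 0" --pt "-0.01 0 -0.0028 0 0 0" --pt "-0.012 0 -0.0036 0 0 0" --pt "-0.014 0 -0.0044 0 0 0" --pt "-0.016 0 -0.005 0 0 0" --pt "-0.018 0 -0.0056 0 0 0" --pt "-0.02 0 -0.006 0 0 0"

```text
time: 7.35
eef_pos: [0.4896, 0.0886, 0.0847]
tcp_rot: [1.584, -2.684, 0.004]
contact_force: [-13.0, -26.0, 20.8]
opening: -0.0001
```

```bash
python3 - <<'E'
from h import *
s=manip.read_state();print(s["time"],s["eef_pos"],s["contact_force"])
d=(s["eef_pos"]-BC);print("along",d@U,"lat",d@np.array([-.876,.482,0]))
b=cam("side");cv2.imwrite("pics/s5.png",cv2.resize(b["frame"][200:300,220:370],None,fx=4,fy=4,interpolation=2)[...,::-1])
E
```

```text
7.35 [0.48957639 0.08863057 0.08465736] [-13.02779828 -25.95692947  20.82596192]
along 0.08586680133783531 lat 0.002880218538374571
```

View pics/s5.png

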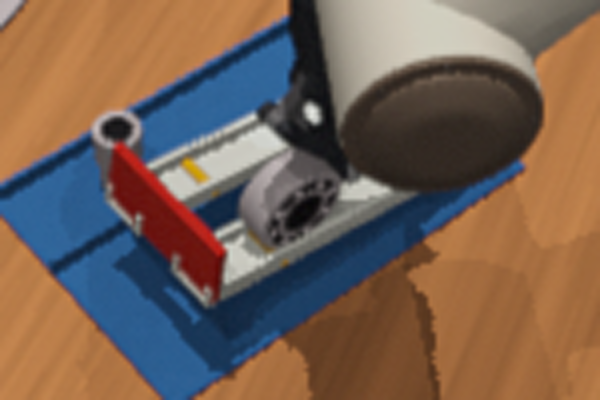

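The bearing has jammed at the ridge: the finger came up against about 29 N sideways and 21 N up, so it was being held down by friction. I'll back off about 40 mm with the bearing following, tilt the tool so the finger face looks slightly upward, lower the tip and push again.

Emit:
send_rows --pt "0.005 0 0.0003 0 0 0" --pt "0.01 0 0.001 0 0 0" --pt "0.014 0 0.002 0 0 0" --pt "0.018 0 0.0027 0 0 0" --pt "0.022 0 0.0034 0 0 0" --pt "0.026 0 0.004 0 0 0" --pt "0.03 0 0.0047 0 0 0" --pt "0.034 0 0.0053 0 0 0" --pt "0.037 0 0.0058 0 0 0" --pt "0.04 0 0.0063 0 0 0"

```text
time: 8.4
eef_pos: [0.4782, 0.0616, 0.0786]
tcp_rot: [-1.599, 2.704, -0.0]
contact_force: [-0.2, -0.7, -0.3]
opening: 0.0001
```

Emit:
send_rows --pt "0 0 0.002 0 -0.044 0" --pt "0 0 0.004 0 -0.087 0" --pt "0 0 0.006 0 -0.131 0" --pt "0 0 0.008 0 -0.175 0" --pt "0 0 0.01 0 -0.218 0" --pt "0 0 0.012 0 -0.262 0" --pt "0 0 0.014 0 -0.305 0" --pt "0 0 0.016 0 -0.349 0" --pt "0 0 0.018 0 -0.393 0" --pt "0 0 0.018 0 -0.436 0"

```text
time: 9.4
eef_pos: [0.4783, 0.0617, 0.0605]
tcp_rot: [-1.399, 2.365, 0.311]
contact_force: [-0.6, -1.2, 0.8]
opening: -0.0003
```

```bash
python3 - <<'E'
from h import *
s=manip.read_state();print(s["time"],s["eef_pos"],s["contact_force"],Ro.from_rotvec(s["tcp_rot"]).as_matrix()[:,2])
d=(s["eef_pos"]-BC);print("along",d@U,"lat",d@np.array([-.876,.482,0]))
# slope push 0.9 vector: uphill 1 mm horiz + .158 up, in tool axes
R=Ro.from_rotvec(s["tcp_rot"]).as_matrix();print("tool per unit uphill",R.T@U,"up",R.T@[0,0,1])
b=cam("side");cv2.imwrite("pics/s6.png",cv2.resize(b["frame"][170:300,220:420],None,fx=4,fy=4,interpolation=2)[...,::-1])
E
```

```text
9.4 [0.47830627 0.06173154 0.06052682] [-0.64093996 -1.18935389  0.77534755] [ 0.204479    0.37118354 -0.90576549]
along 0.05687105114630983 lat -0.00021249020144369427
tool per unit uphill [-9.05629582e-01 -3.22564940e-04  4.23715655e-01] up [-4.23779104e-01 -3.86285131e-04 -9.05765490e-01]
```

View pics/s6.png

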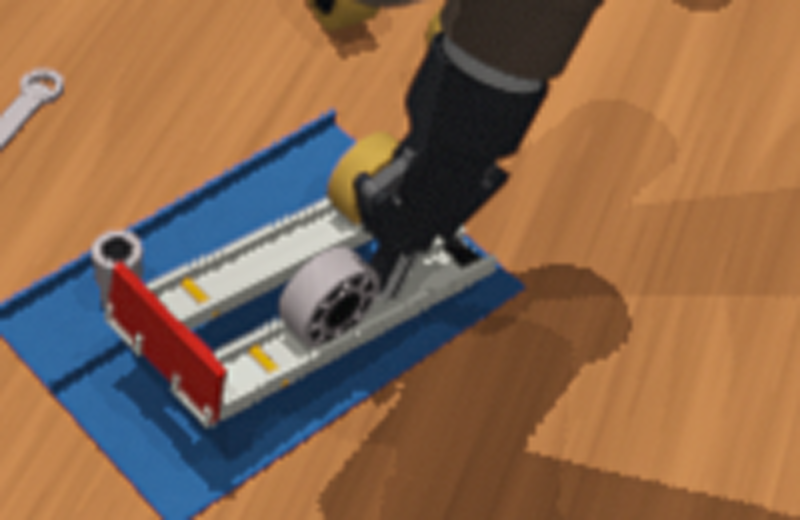

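The tilted finger now holds the bearing from slightly below its centre. The bearing is at (330,300) and the ridge at (262,358), with the gutter clear. I push again along the slope.

Emit:
send_rows --pt "-0.003 0 0.0008 0 0 0" --pt "-0.006 0 0.0017 0 0 0" --pt "-0.009 0 0.0026 0 0 0" --pt "-0.012 0 0.0034 0 0 0" --pt "-0.015 0 0.0043 0 0 0" --pt "-0.018 0 0.0052 0 0 0" --pt "-0.021 0 0.006 0 0 0" --pt "-0.024 0 0.0069 0 0 0" --pt "-0.027 0 0.0078 0 0 0" --pt "-0.03 0 0.0086 0 0 0"

```text
time: 10.45
eef_pos: [0.4924, 0.0883, 0.0653]
tcp_rot: [-1.402, 2.368, 0.31]
contact_force: [-5.5, -10.2, 4.2]
opening: -0.0004
```

Emit:
send_rows --pt "-0.0015 0 0.0002 0 0 0" --pt "-0.003 0 0.0004 0 0 0" --pt "-0.0045 0 0.0006 0 0 0" --pt "-0.006 0 0.0006 0 0 0" --pt "-0.0075 0 0.0006 0 0 0" --pt "-0.009 0 0.0006 0 0 0" --pt "-0.0105 0 0.0007 0 0 0" --pt "-0.012 0 0.0008 0 0 0" --pt "-0.0135 0 0.0009 0 0 0" --pt "-0.015 0 0.001 0 0 0"

```text
time: 11.45
eef_pos: [0.5004, 0.1014, 0.0711]
tcp_rot: [-1.399, 2.366, 0.31]
contact_force: [-1.1, -1.2, 1.3]
opening: 0.0
```

```bash
python3 - <<'E'
from h import *
s=manip.read_state();print(s["time"],s["eef_pos"],s["contact_force"])
d=(s["eef_pos"]-BC);print("along",d@U,"lat",d@np.array([-.876,.482,0]))
b=cam("side");cv2.imwrite("pics/s7.png",cv2.resize(b["frame"][200:300,220:370],None,fx=4,fy=4,interpolation=2)[...,::-1])
E
```

```text
11.45 [0.50035008 0.10143555 0.07112117] [-1.13302802 -1.24190435  1.27579577]
along 0.10227687718343134 lat -0.00038553516115248654
```

View pics/s7.png

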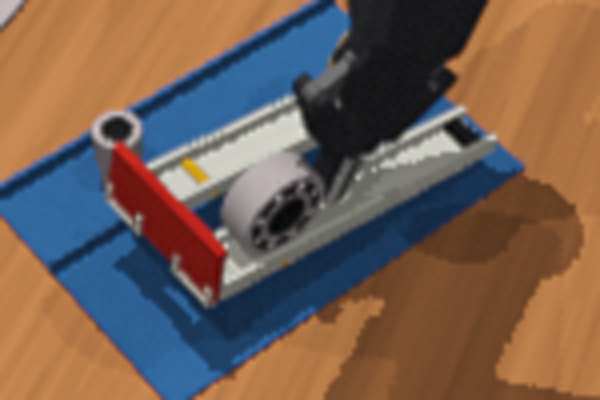

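The bearing (272,203) is now about on the crest. The force has dropped to about 2 N. I push it the last bit, gently and without raising.

Emit:
send_rows --pt "-0.0015 0 0.0004 0 0 0" --pt "-0.003 0 0.0008 0 0 0" --pt "-0.0045 0 0.0013 0 0 0" --pt "-0.006 0 0.0017 0 0 0" --pt "-0.0075 0 0.0022 0 0 0" --pt "-0.009 0 0.0027 0 0 0" --pt "-0.0105 0 0.0031 0 0 0" --pt "-0.012 0 0.0035 0 0 0" --pt "-0.013 0 0.0038 0 0 0" --pt "-0.013 0 0.0038 0 0 0"

```text
time: 12.5
eef_pos: [0.5065, 0.1129, 0.073]
tcp_rot: [-1.4, 2.367, 0.31]
contact_force: [-0.1, -0.2, 0.5]
opening: -0.0001
```

```bash
python3 - <<'E'
from h import *
s=manip.read_state();print(s["time"],s["eef_pos"],s["contact_force"])
d=(s["eef_pos"]-BC);print("along",d@U,"lat",d@np.array([-.876,.482,0]))
b=cam("side");cv2.imwrite("pics/s8.png",cv2.resize(b["frame"][200:300,220:370],None,fx=4,fy=4,interpolation=2)[...,::-1])
E
```

```text
12.5 [0.50647075 0.11294698 0.07303175] [-0.14545257 -0.19625717  0.45613159]
along 0.11531105818139922 lat -0.00019872997607151693
```

View pics/s8.png

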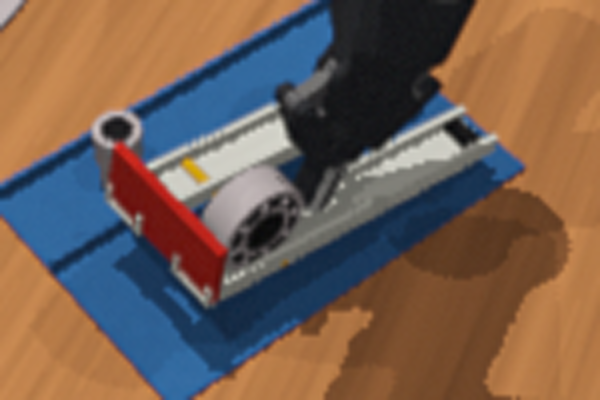

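The bearing has dropped in against the stop (the gap between bearing and finger has opened and the force is about 0). I back off along the gutter, then go up.

Emit:
send_rows --pt "0.004 0 -0.001 0 0 0" --pt "0.009 0 -0.0025 0 0 0" --pt "0.014 0 -0.004 0 0 0" --pt "0.019 0 -0.0055 0 0 0" --pt "0.024 0 -0.007 0 0 0" --pt "0.029 0 -0.0085 0 0 0" --pt "0.025 0 -0.018 0 0 0" --pt "0.016 0 -0.036 0 0 0" --pt "0.007 0 -0.055 0 0 0" --pt "-0.002 0 -0.075 0 0 0"

```text
time: 13.55
eef_pos: [0.492, 0.0866, 0.1432]
tcp_rot: [-1.4, 2.367, 0.309]
contact_force: [0.8, 0.2, -1.2]
opening: -0.0001
```

Emit:
send_rows --pt "0 0 -0.01 0 0 0" --pt "0 0 -0.02 0 0 0" --pt "0 0 -0.035 0 0 0" --pt "0 0 -0.05 0 0 0" --pt "0 0 -0.065 0 0 0" --pt "0 0 -0.08 0 0 0" --pt "0 0 -0.09 0 0 0" --pt "0 0 -0.1 0 0 0" --pt "0 0 -0.1 0 0 0" --pt "0 0 -0.1 0 0 0"

```text
time: 14.55
eef_pos: [0.4714, 0.0496, 0.2321]
tcp_rot: [-1.399, 2.368, 0.311]
contact_force: [-0.7, 0.3, -0.8]
opening: 0.0
```

```bash
python3 - <<'E'
from h import *
a=cam("scene");b=cam("side");s=manip.read_state();print(s["time"],s["eef_pos"],s["contact_force"])
th=np.radians(9)
for x in (21,183): # predicted bearing centre at trough x
    p=BC+(x-21)/1000*np.array([U[0]*np.cos(th),U[1]*np.cos(th),np.sin(th)]);print(x,p.round(4),proj(a,p).round(1),proj(b,p).round(1))
A=cv2.resize(a["frame"][165:255,225:358],None,fx=3,fy=3,interpolation=2);B=cv2.resize(b["frame"][190:300,210:355],None,fx=2.7,fy=2.7,interpolation=2)
im=np.zeros((297,791,3),np.uint8);im[:A.shape[0],:A.shape[1]]=A;im[:,A.shape[1]:]=B
cv2.imwrite("pics/end.png",im[...,::-1])
E
```

```text
14.65 [0.47129534 0.04975333 0.2316481 ] [-0.02527084 -0.50354585  0.28963157]
21 [0.4507 0.012  0.067 ] [263.6 186.3] [331.4 229.7]
183 [0.5278 0.1522 0.0923] [319.6 184.2] [282.2 253.7]
```

View pics/end.png

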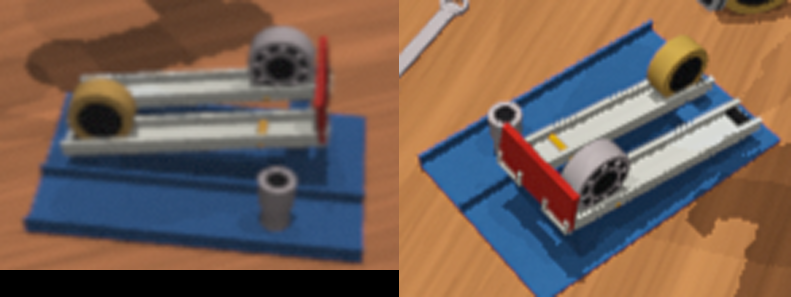

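Both views show the bearing at the stop end: scene (319,184) against the (319.6,184.2) predicted for the seat, side (284,254) against (282,254). The bushing, socket and wrench are unchanged. I make a quick stillness check, then hand in.

```bash
python3 - <<'E'
from h import *
a=cam("scene");b=cam("side");a0=cv2.imread("pics/end.png")[...,::-1]
B=cv2.resize(b["frame"][190:300,210:355],None,fx=2.7,fy=2.7,interpolation=2)
d=cv2.absdiff(B,np.ascontiguousarray(a0[:,399:])).max(2);print("moved px",(d>40).sum())
x,e=tri((a,319,184.3),(b,284.4,254.4));th=np.radians(9);q=x-BC
print("trough x",21+1e3*(q@U*np.cos(th)+q[2]*np.sin(th)),"z",31+1e3*(-(q@U)*np.sin(th)+q[2]*np.cos(th)),"lat",1e3*q@np.array([-.876,.482,0]),e)
print(manip.sign_off())
E
```

```text
moved px 0
trough x 179.6920439935984 z 29.041269193661872 lat 3.314237224783618 [np.float64(0.001110421594113355), np.float64(0.001110421594113421)]
the job is handed in; nothing more can be done
None
```

The bearing is over the yellow ridge and resting in its seat by the red stop. The hand is well clear, and I handed the job in at about 15 s of the 34 s allowed.

- **How it went:** The first push, with a vertical finger, jammed at the ridge at about 29 N sideways and 21 N up. I backed off, tilted the tool 25° so the finger pushed from just below the bearing's centre, and it then rolled over at about 12 N or less in the readings I took.
- **Last checks:**
  - **Bearing position:** about 180 mm up the gutter, 29 mm above the floor and 3 mm off the centre line. These are good to about 3 mm, so the height is inside its 28 mm limit by less than that error.
  - **View agreement:** the scene view matched the predicted seat within 1 px. The side view was about 2 px (some 7 mm) on the downhill side.
  - **Stillness:** the last two side pictures showed no movement, though they were only about 0.1 s apart.
  - **Other things:** the bushing, socket and visible part of the wrench looked unmoved. I did not look again at the can, housing, flange or torch, but the arm did not work near them.
  - **Hand:** about 0.1 m above the rack, with force readings near zero.

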